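Hang the gate on the spool crate and lock it with its pin

TASK

Take the blue gate out of its sloping stand and hang it on the spool crate, so that both hinge sockets sit fully home on the two pintles and the gate closes the front with its lug over the latch tab. Let go of the gate, then drop the yellow lock pin all the way down through lug and tab. Leave the other goods on the bench where they stand.

Things in the scene. Friction and masses are not known exactly. Their poses are not given: they have to be found in the camera images.
- crate: Fixed crate of ribbon spools, white sides, 140 deep (x) x 170 wide (y) x 92 mm high, open on top and in front (its own -x). Origin: centre of its underside on the bench, z up. Two brass pintles on one upright axis 95 mm to -x, 80 mm to +y of the origin, on a dark post; a brass latch tab 95 mm to -x, 80 mm to -y, on a post 116 mm high whose face, 17 mm behind the hole, stops the gate's lug.
- pintle_low (a point): Foot (shoulder) of the lower brass pintle, 25 mm over the bench. Each pintle is an upright pin of 9 mm diameter, 22 mm tall, the last 7 mm tapered to 4 mm, on a 12 mm thick, 20 mm wide bracket that reaches 13 mm in front of its axis.
- pintle_high (a point): Foot of the upper pintle, 110 mm over the bench, straight above the lower one. The underside of its bracket is at 98 mm, so the gate's lower socket must come in from the front between the two brackets, with the gate 23 to 55 mm above its seated height, and then go down.
- latch_hole (a point): Centre of the mouth of the upright 11 mm hole in the brass latch tab (8 mm thick plate, 34 x 26 mm), top face 111.5 mm over the bench; open below.
- gate: Loose gate, about 0.3 kg: blue steel panel with white bands, 6 mm thick (own x), 120 wide (y), 120 mm high (z); origin at the centre of its lower edge. Two hinge sockets on its +y edge, a lug on its -y edge, a red grip tab on top. It starts in the sloping stand, z leaning 30 degrees from vertical towards the stand's -x. Hung, its axes lie along the crate's, origin 13 mm over the bench.
- socket_low (a point): Centre of the lower face of the gate's lower socket (block 22 x 22 x 16 mm with a 12 mm hole right through, along the gate's z), at (0, 80, 12) mm in the gate's frame. Hung home it coincides with pintle_low.
- socket_high (a point): The same on the upper socket, at (0, 80, 97) mm in the gate's frame. Hung home it coincides with pintle_high.
- lug_hole (a point): Centre of the lower face of the gate's lug (26 x 26 x 8 mm with an 11 mm hole through it), at (0, -80, 100) mm in the gate's frame. With the gate hung and closed it lies 1.5 mm or less above latch_hole.
- gate_grip (a point): Grip point of the gate: in the red tab (12 mm thick along the gate's x, 36 mm wide along y, from 120 to 155 mm over the gate's lower edge), at (0, 0, 141) mm in the gate's frame.
- stand: Fixed plywood stand that holds the gate: a slot 8 mm wide, 100 mm long along y, sloping 30 degrees (up and towards its -x); slot walls reach 75 mm (lower, -x side) and 35 mm (upper side) along the slope. Origin on the bench under the slot's floor, which is 32 mm up. The gate comes out along its own z.
- pin: Loose lock pin, about 60 g: steel shank of 8 mm diameter, 50 mm long with a tapered tip, under a yellow grip 20 (x) x 14 (y) x 34 mm (z). Origin at the centre of the grip's underside, z along the pin towards the grip. At the start it stands in the block, leaning 30 degrees with its grip towards the block's -x. Home, the grip rests on the lug, 9.5 mm above latch_hole.
- pin_block: Fixed wooden block 50 x 50 x 40 mm with an 11 mm through hole, sloping 30 degrees towards its -x, the mouth 60 mm over the bench. Origin on the bench under the mouth.
- spool_gold: Bystander: gold ribbon spool standing on its flange, diameter 64, height 40 mm. Origin: centre of its underside (so for all bystanders).
- spool_silver: Bystander: silver ribbon spool, diameter 64, height 40 mm.
- spool_green: Bystander: green ribbon spool, diameter 64, height 40 mm.
- tape: Bystander: flat brown tape ring, diameter 90, height 24 mm.
- jar: Bystander: jar, diameter 56, height 75 mm.
- carton: Bystander: cardboard carton 70 x 60 x 50 mm.
- clips_box: Bystander: red box 60 x 45 x 25 mm.
Things that resemble listed ones, but are neither listed nor needed, are in the scene too. What is meant by the pin is not white, and is the larger of those in its own colour.

How it is judged:
On the way:
1. the gate hangs home on both pintles, closed or nearly so (lug hole within 20 mm of the latch hole), and the fingers have let go of it (distance between socket_low and pintle_low below 0.006 m and distance between socket_high and pintle_high below 0.006 m and angle between gate's own z axis and vertical below 0.07 rad and horizontal distance between lug_hole and latch_hole below 0.02 m and contact force between gate and the fingers below 0.2 N), for 0.2 s.
At the end, for the whole second after the job is handed in: Both sockets within 6 mm of their pintles' feet, the gate upright within 4 degrees and its lug hole within 5 mm of the latch hole sideways; the pin through both holes, upright within 8.5 degrees, its grip's underside 5 to 14 mm above the tab and within 6 mm sideways; both at rest (distance between socket_low and pintle_low below 0.006 m and distance between socket_high and pintle_high below 0.006 m and angle between gate's own z axis and vertical below 0.07 rad and horizontal distance between lug_hole and latch_hole below 0.005 m and horizontal distance between pin and latch_hole below 0.006 m and z of pin in the frame of latch_hole between 0.005 and 0.014 m and angle between pin's own z axis and vertical below 0.15 rad and linear speed of each of gate, pin below 0.02 m/s); the robot touches nothing.
It fails at once if a bystander (spool, tape, jar, carton or red box) moved more than 30 mm (distance of any of spool_gold, spool_silver, spool_green, tape, jar, carton, clips_box from where it was at the start of the episode above 0.03 m).
It also fails if it takes over 72 s, if anything falls off the work surface, if the arm or the gripper's body presses on something with over 40 N, if the wrist force passes 120 N, or if a joint passes its speed limit or range.

ROBOT

A 6-joint arm with a two-finger parallel gripper is mounted at the origin on the work surface. World frame = base frame: x ahead of the robot, y to its left, z up, the work surface at z = 0. Lengths are in m, angles in rad, forces in N, time in s.
With the tool pointing down it reaches from about 0.3 to 0.775 m from the base axis. Payload 14.6 kg.
Tool frame: the origin (TCP) lies at the very end of the fingers, on their centre line; the grasp point (between the pads) lies 19 mm behind it; y points along the fingers, z is the direction in which the jaws open and shut, and the axes are right-handed (so a half turn about y gives the same grasp; the last joint's range is limited). The gripper opens to 94 mm and grips with 3 to 60 N. Pads are 16 mm wide; open, the fingers measure 119 mm over their backs; the gripper's body (75 mm by 177 mm) begins 78 mm behind the grasp point.
Start: joints at [1.163, 0.3, 1.521, -0, 1.321, -0.067], TCP at [0.184, 0.518, 0.205] pointing down, gripper open.
Joint ranges: [-3.03, 3.03], [-0.79, 2.21], [0.23, 2.52], [-1.04, 4.18], [0, 3.07], [-2.55, 2.55]. Speed limits (rad/s): [2.22, 2.22, 2.57, 3.14, 3.14, 3.14].

INTERFACE

Orientations are given as [roll, pitch, yaw] about the fixed x, y, z axes, in that order (R = Rz(yaw) Ry(pitch) Rx(roll)).
In Python, from station import get_obs, camera, hand_in, masks_of gives the robot as it stands.
- The arm moves only by the shell command python3 -m jog 'ROWS' [FORCE]. ROWS is text: rows parted by semicolons, each of 7 numbers parted by spaces: the shift along the world's x, y, z in mm, then the turn, a rotation vector about the world's x, y, z in degrees, then the closure, from 0 (fully open) to 1 (shut). A call has 1 to 10 rows; each row is the pose to reach, as a shift and turn from the pose measured when the call began; what a row does not reach only later rows make up. A row lasts 1/12 s, in which the tool goes at most 41.7 mm and 7.16 degrees, less where a joint would pass 70% of its speed; a pose out of reach is approached as far as the arm can. A call with a gripper value outside its range is refused whole. The fingers move at their own pace and stop on an object; FORCE is the grip in N (left out, the last holds). Time passes only in rows, so rows that repeat a pose let the fingers close. It gives the time, the measured TCP pose, the force and the opening at its end, in the units of the state.
- get_obs(): the state, without advancing time (a new reading comes with each control period).
- camera(name): name is "scene" or "top" or "wrist"; returns a dict with "img" (480x640x3 uint8, red, green, blue), "range_z" (480x640 float32, m along the optical axis (not along the pixel's ray), 0 where there is no reading), "fx", "fy", "cx", "cy" (pixels), "k1" (the pictures are not rectified: a ray, as slopes to the right and down, at radius r is drawn at 1 + k1 r^2 times it, then the intrinsics apply), "rvec" (rotation vector, rad) and "tvec" (3), from world to camera coordinates, as OpenCV has them. Camera axes: x right, y down, z forward; pixel columns grow to the right and rows downward; lengths in m; the calibration is good to about 2 mm. A picture is of the moment at which its call begins.
- hand_in(): hands the job in, once; it reports no verdict.
Trained networks look in the newest picture that a camera, given by its name, has taken for a name from the list of things; names that differ only in an ending like _2 or _b are one class to them, and where a whole thing is asked for, a point or a joint stands for the part that bears it (a point fixed in the world has none). Each returns a list of dicts, best first, with "conf" (0 to 1); they miss things now and then, are a little off and sometimes report something else, mostly with a low value. They report only what shows in the picture. A call takes as long as a camera call. They do not tell look-alikes from the thing itself.
- masks_of(thing, camera): "mask" (480x640 bool, what is visible of it) and "extent" ([left, top, right, bottom] in pixels, round what is visible of it).
The state is a dict: "time_s": time; "qpos": joint angles; "joint_vel": joint speeds; "tau": joint torques, N m; "ee_pos": TCP position; "eef_rot": TCP orientation; "force": force on the tool from outside, world axes, zero at the start; "moment": the same for the moment, N m; "grip_width": finger opening in m.
Only numpy, scipy, OpenCV 4.12 (cv2) and the standard library are available. Lean on these libraries where they do the work, as an engineer would, in place of code of your own. Each camera call takes 0.05 s, during which the arm holds its last target.

## Working session

There is one attempt and no reset: what is moved stays moved. The work goes in short steps, Python scripts to look and compute and a shell command to move; the robot and the scene stay as the last step left them, time stands still between calls to the robot, and variables do not carry over. Pictures are saved under pics/ and viewed, and the job is handed in when it is done.

```bash
ls; mkdir -p pics
cat > h.py <<'E'
import numpy as np, cv2
from station import get_obs, camera, hand_in, masks_of
def snap(n,f):
    c=camera(n); cv2.imwrite('pics/'+f,c['img'][:,:,::-1]); np.savez('pics/'+f+'.npz',**c); return c
def load(f): return dict(np.load('pics/'+f+'.npz'))
def cloud(c):
    R=cv2.Rodrigues(np.array(c['rvec'],float))[0]; t=np.array(c['tvec'],float).ravel()
    v,u=np.mgrid[0:480,0:640].astype(float)
    xd=(u-c['cx'])/c['fx']; yd=(v-c['cy'])/c['fy']
    x,y=xd.copy(),yd.copy()
    for _ in range(15):
        s=1+c['k1']*(x*x+y*y); x=xd/s; y=yd/s
    z=c['range_z'].astype(float)
    P=np.stack([x*z,y*z,z],-1)
    return (P-t)@R   # world, hxwx3
def proj(c,p):
    R=cv2.Rodrigues(np.array(c['rvec'],float))[0]; t=np.array(c['tvec'],float).ravel()
    q=np.atleast_2d(p)@R.T+t; x=q[:,0]/q[:,2]; y=q[:,1]/q[:,2]; s=1+c['k1']*(x*x+y*y)
    return np.stack([c['fx']*x*s+c['cx'],c['fy']*y*s+c['cy']],-1)
E
python3 - <<'E'
from h import *
print(get_obs())
for n in ['scene','top','wrist']:
    c=snap(n,n+'0.png'); print(n,{k:c[k] for k in c if k not in('img','range_z')})
    for t in ['gate','pin','crate','stand','pin_block','spool_gold','spool_silver','spool_green','tape','jar','carton','clips_box']:
        for m in masks_of(t,n): print(t,round(m['conf'],2),m['extent'],int(m['mask'].sum()))
E
```

```text
pics
{'time_s': 0.0, 'qpos': array([ 1.16341719e+00,  3.00456002e-01,  1.52159585e+00, -2.52709706e-05,
        1.32068496e+00, -6.65694569e-02]), 'joint_vel': array([-7.66831388e-04, -2.16013336e-03, -3.35884654e-04,  2.33693900e-05,
       -1.25872072e-03, -9.12076071e-06]), 'tau': array([ 2.94448755e-04, -5.31809700e+01, -3.52731299e+01,  7.07899220e-02,
        2.45124620e-02, -6.45804903e-05]), 'ee_pos': array([0.18372543, 0.51812447, 0.20488836]), 'eef_rot': array([-1.57193958e+00,  5.16866992e-05, -3.40803445e-01]), 'force': array([-1.10280891,  0.81420533,  0.8048521 ]), 'moment': array([-0.03066398,  0.03298318,  0.00864592]), 'grip_width': 0.09403365015601602}
scene {'fx': 501.9786178333676, 'fy': 501.9786178333676, 'cx': 317.25476314540435, 'cy': 240.85026857589472, 'k1': -0.11533858888315095, 'rvec': array([ 2.25302607,  0.7640121 , -0.3117985 ]), 'tvec': array([-0.39711546, -0.14404551,  1.3607908 ])}
gate 0.81 [394.6, 142.8, 428.8, 213.6] 635
gate 0.61 [258.2, 240.8, 288.4, 275.3] 784
gate 0.59 [132.6, 352.6, 183.4, 404.8] 1685
pin 0.78 [251.2, 445.5, 265.5, 479.3] 221

[... 1191 characters left out ...]
k 0.59 [421.9, 218.1, 452.5, 246.6] 335
spool_gold 0.65 [320.9, 281.4, 345.2, 301.9] 373
spool_silver 0.57 [239.8, 171.5, 264.7, 199.2] 453
spool_green 0.85 [387.5, 177.5, 408.8, 201.9] 470
tape 0.81 [257.9, 294.2, 292.5, 323.1] 374
jar 0.93 [390.8, 256.0, 414.5, 277.5] 402
jar 0.67 [385.6, 179.0, 407.7, 202.9] 468
jar 0.36 [188.0, 176.8, 210.4, 200.7] 333
carton 0.95 [447.3, 264.1, 476.0, 285.1] 653
clips_box 0.71 [188.9, 179.6, 211.3, 200.0] 301
wrist {'fx': 368.1368860677639, 'fy': 368.1368860677639, 'cx': 323.48094339777344, 'cy': 241.05506690830342, 'k1': 0.015009533417722633, 'rvec': array([-2.38739951, -1.687818  , -0.21894013]), 'tvec': array([-0.54945842, -0.02758318,  0.39035533])}
```

View pics/scene0.png

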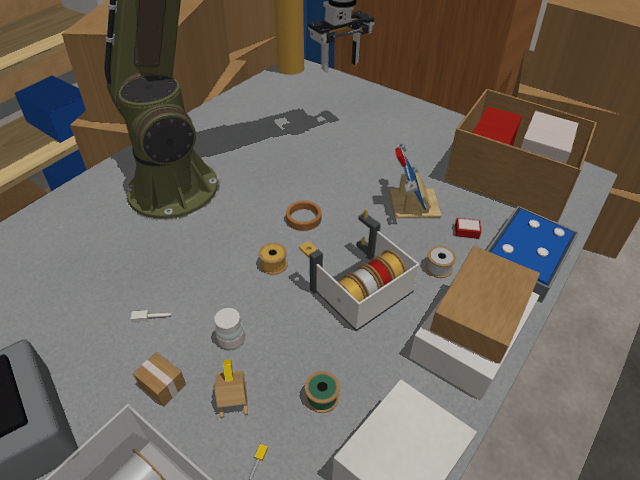

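View pics/top0.png

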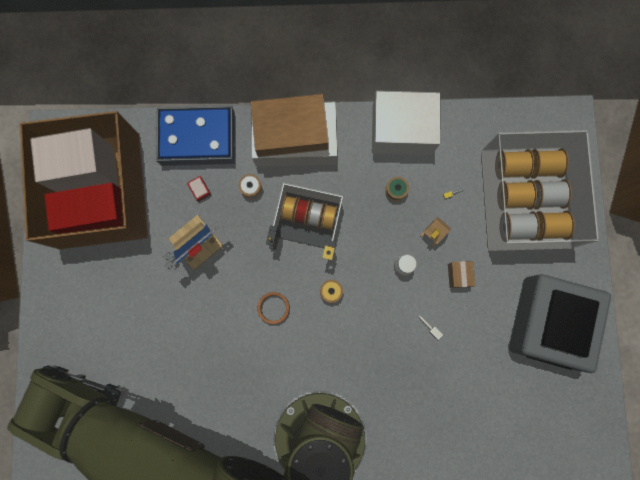

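View pics/wrist0.png

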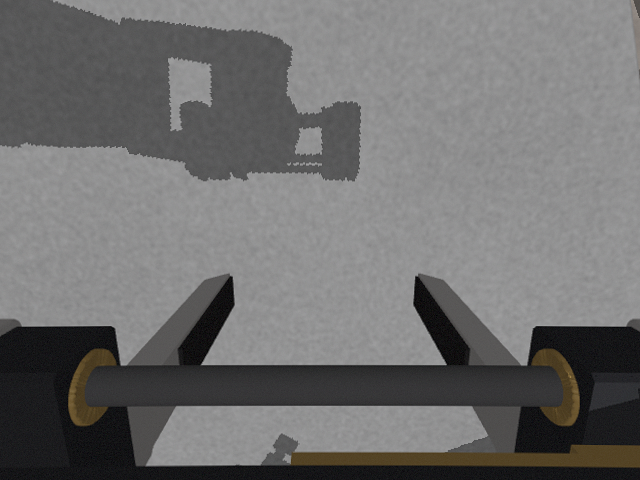

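```bash
python3 - <<'E'
from h import *
c=load('top0.png');P=cloud(c)
s=load('scene0.png');S=cloud(s)
ims=s['img'][:,:,::-1]; imt=c['img'][:,:,::-1]
def crop(im,x0,y0,w,h,W,H): return cv2.resize(im[y0:y0+h,x0:x0+w],(W,H),interpolation=cv2.INTER_CUBIC)
cv2.imwrite('pics/cropA.png',np.hstack([crop(ims,200,350,80,130,360,585),crop(imt,415,180,65,70,400,585)]))
cv2.imwrite('pics/cropB.png',np.vstack([np.hstack([crop(ims,370,130,90,100,380,300),crop(imt,155,205,80,75,400,300)]),np.hstack([crop(ims,290,200,135,135,380,300),crop(imt,255,175,100,100,400,300)])]))
def st(n,cam,C):
    m=masks_of(n,cam)
    for k in m[:3]:
        q=C[k['mask']]; q=q[np.isfinite(q).all(1)]
        print(n,cam,round(k['conf'],2),np.round(q.mean(0),3),np.round(np.percentile(q,2,0),3),np.round(np.percentile(q,98,0),3))
for u,v in [(330,253),(271,231),(435,233),(195,248)]:
    print(u,v,np.round(P[v,u],3))
E
cat >> h.py <<'E'
def crop(im,x0,y0,w,h,W,H): return cv2.resize(im[y0:y0+h,x0:x0+w],(W,H),interpolation=cv2.INTER_CUBIC)
E
```

```text
330 253 [ 0.516 -0.047 -0.001]
271 231 [0.566 0.113 0.109]
435 233 [ 0.551 -0.333  0.092]
195 248 [0.518 0.306 0.16 ]
```

View pics/cropA.png

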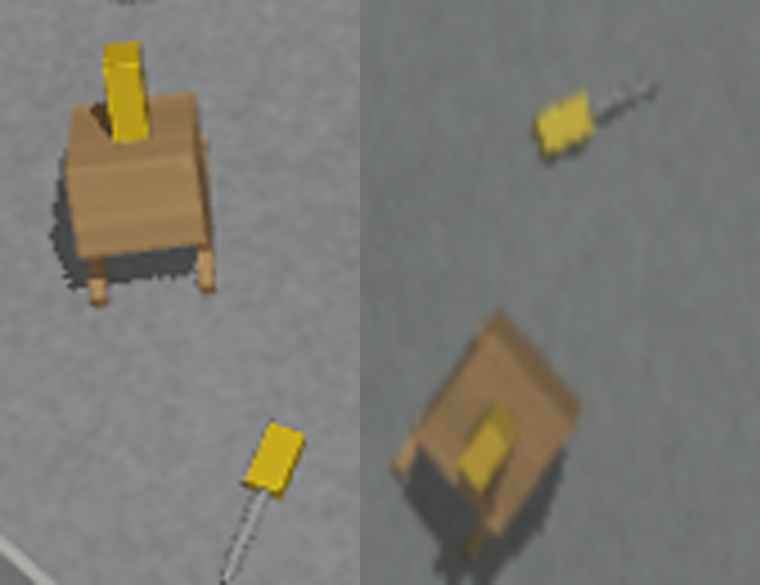

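View pics/cropB.png

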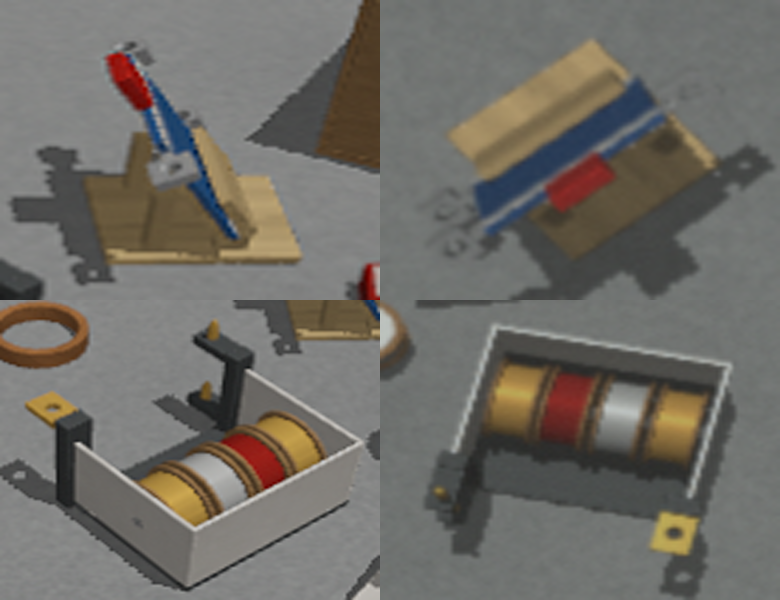

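Run:
```python
from h import *
T=load('top0.png');P=cloud(T);s=load('scene0.png');S=cloud(s)
for nm,c,C in (('top',T,P),('scene',s,S)):
    hsv=cv2.cvtColor(c['img'],cv2.COLOR_RGB2HSV).astype(int); h,sa,v=hsv[...,0],hsv[...,1],hsv[...,2]
    def box(b): m=np.zeros((480,640),bool); m[b[1]:b[3],b[0]:b[2]]=1; return m
    def rep(n,m):
        q=C[m&(c['range_z']>0)]; 
        if len(q)<5: print(n,len(q));return
        print(nm,n,len(q),'mean',np.round(q.mean(0)*1e3,1),'lo',np.round(np.percentile(q,3,0)*1e3,1),'hi',np.round(np.percentile(q,97,0)*1e3,1))
        return q
    G=box((150,200,235,285)) if nm=='top' else box((385,130,445,225))
    rep('blue',G&(h>100)&(h<125)&(sa>130)); q=rep('red',G&((h<8)|(h>172))&(sa>150))
    K=box((255,175,355,275)) if nm=='top' else box((290,200,425,335))
    # tab
    B=box((318,240,340,262)) if nm=='top' else box((298,240,320,256))
    m=B&(h>15)&(h<32)&(sa>120)&(np.abs(C[...,2]-.1115)<.008)
    q=rep('tab',m); 
    if q is not None: print(cv2.minAreaRect((q[:,:2]*1e3).astype(np.float32)))
    m=K&(np.abs(C[...,2]-.092)<.006)&(sa<60)
    q=rep('rim',m)
    if q is not None: print(cv2.minAreaRect((q[:,:2]*1e3).astype(np.float32)))
    # pins
    for n,b in (('pinblk',(425,220,450,245)),('pinbench',(440,188,466,202))) if nm=='top' else (('pinblk',(215,355,240,390)),('pinbench',(248,440,270,480))):
        m=box(b)&(h>22)&(h<34)&(sa>170)
        q=rep(n,m)
        if q is not None:
            w=np.linalg.svd(q-q.mean(0),full_matrices=False); d=(q-q.mean(0))@w[2].T; print('  size',np.round(np.ptp(d,axis=0)*1e3,1),np.round(w[2],2).tolist())
```

```text
top blue 100 mean [540.8 338.9  89. ] lo [510.9 291.7  71.8] hi [576.7 379.4 105.9]
top red 90 mean [511.8 306.4 163.1] lo [497.3 291.5 147.7] hi [527.5 320.6 171.3]
top tab 96 mean [503.7 -39.1 112. ] lo [487.7 -52.2 105.6] hi [520.6 -27.7 116.4]
((503.2376403808594, -39.08965301513672), (23.698591232299805, 34.33803176879883), 76.39794158935547)
top rim 250 mean [646.9   8.4  92.7] lo [552.4 -79.3  86.8] hi [697.9 105.   97.3]
((608.9833374023438, 16.608558654785156), (169.82786560058594, 153.48721313476562), 75.85677337646484)
pinblk 4
pinbench 0
scene blue 160 mean [553.  325.1  88.1] lo [510.1 275.3  48.1] hi [599.7 376.9 136.7]
scene red 97 mean [517.9 303.6 158.3] lo [499.7 292.1 141.1] hi [532.  319.9 168.4]
scene tab 132 mean [502.2 -38.2 111.9] lo [487.8 -50.9 107.6] hi [517.2 -24.5 115.3]
((503.89111328125, -37.074462890625), (25.639026641845703, 35.972774505615234), 75.45594787597656)
scene rim 670 mean [631.7   8.7  91.5] lo [532.7 -77.7  86.5] hi [698.4 109.6  96.1]
((614.7754516601562, 14.011314392089844), (180.86045837402344, 147.10018920898438), 73.94792175292969)
scene pinblk 174 mean [ 558.3 -337.6   83. ] lo [ 544.2 -348.2   67.7] hi [ 568.8 -324.5   94.5]
  size [37.4 18.7 20.1] [[0.5, -0.47, -0.73], [-0.83, -0.49, -0.25], [0.24, -0.74, 0.63]]
scene pinbench 128 mean [ 678.5 -393.3   10.3] lo [ 669.2 -404.6    5.8] hi [ 687.1 -382.    13.1]
  size [25.6 14.9 11.2] [[0.41, -0.91, -0.01], [0.91, 0.41, -0.11], [0.1, 0.04, 0.99]]
```

Run:
```python
from h import *
from scipy.spatial.transform import Rotation as Ro
c=load('wrist0.png'); R=cv2.Rodrigues(c['rvec'])[0]; cp=-R.T@c['tvec']
o=get_obs(); Rt=Ro.from_euler('xyz',o['eef_rot']).as_matrix()
print('cam world',cp,'axis',R[2], 'in tool',Rt.T@(cp-o['ee_pos']), 'axis tool',Rt.T@R[2],'xcam',Rt.T@R[0])
print(Rt)
```

```text
cam world [0.11464707 0.5420694  0.38478499] axis [ 0.24007866 -0.08442376 -0.96707542] in tool [-0.0731153  -0.1793384  -0.00078025] axis tool [2.54482853e-01 9.67077060e-01 6.60832735e-04] xcam [-8.07722856e-04 -4.70780300e-04  9.99999563e-01]
[[ 9.42498843e-01  8.28433634e-06  3.34209412e-01]
 [-3.34209412e-01  4.10660913e-06  9.42498843e-01]
 [ 6.43551000e-06 -1.00000000e+00  6.63917753e-06]]
```

```bash
cat >> h.py <<'E'
from scipy.spatial.transform import Rotation as Ro
def tool_R(zdir,ydir):
    z=np.array(zdir,float);z/=np.linalg.norm(z);y=np.array(ydir,float);y-=z*(y@z);y/=np.linalg.norm(y)
    return np.stack([np.cross(y,z),y,z],1)
def frame(yaw,tilt=0): # lean towards own -x by tilt deg
    return Ro.from_euler('z',yaw,degrees=True).as_matrix()@Ro.from_euler('y',-tilt,degrees=True).as_matrix()
def delta(pos,R):
    o=get_obs(); R0=Ro.from_euler('xyz',o['eef_rot']).as_matrix()
    d=(np.array(pos)-o['ee_pos'])*1e3; r=Ro.from_matrix(R@R0.T).as_rotvec(degrees=True)
    print('shift',np.round(d,1),'rot',np.round(r,2),'rotmag',round(float(np.linalg.norm(r)),1)); return d,r
def now():
    o=get_obs(); R0=Ro.from_euler('xyz',o['eef_rot']).as_matrix(); return o['ee_pos'],R0,o
E
python3 - <<'E'
from h import *
F=frame(39,30); print(F)
delta([.460,.265,.268],tool_R(F[:,0],-F[:,2]))
E
```

```text
[[ 0.67302815 -0.62932039 -0.38857298]
 [ 0.54500745  0.77714596 -0.3146602 ]
 [ 0.5         0.          0.8660254 ]]
shift [ 276.2 -253.4   62.6] rot [ 24.8  -17.53 -30.75] rotmag 43.2
```

```bash
python3 -m jog '60 -50 60 5 -3.5 -6 0;120 -100 63 10 -7 -12 0;160 -140 63 15 -10 -18 0;200 -180 63 20 -14 -25 0;240 -220 63 24.8 -17.5 -30.7 0;276 -253 63 24.8 -17.5 -30.7 0;276 -253 63 24.8 -17.5 -30.7 0;276 -253 63 24.8 -17.5 -30.7 0;276 -253 63 24.8 -17.5 -30.7 0;276 -253 63 24.8 -17.5 -30.7 0' 30
python3 - <<'E'
from h import *
c=snap('wrist','w1.png'); print(now())
for t in ['gate','stand']:
    for m in masks_of(t,'wrist'): print(t,m['conf'],m['extent'])
E
```

```text
time_s: 2.78
ee_pos: [0.4629, 0.2619, 0.2691]
eef_rot: [-1.046, -0.001, -0.893]
force: [-0.1, 0.7, 0.4]
grip_width: 0.0937
(array([0.4626734 , 0.26215107, 0.26878666]), array([[ 6.26823660e-01,  3.89894561e-01,  6.74591973e-01],
       [-7.79161088e-01,  3.13317105e-01,  5.42899982e-01],
       [ 3.12545593e-04, -8.65918370e-01,  5.00185245e-01]]), {'time_s': 2.8333, 'qpos': array([ 0.36899726, -0.0696205 ,  1.86899825,  0.20330253,  0.84934758,
       -0.40469132]), 'joint_vel': array([ 0.0963672 , -0.01707596,  0.02952573, -0.05588425, -0.01586895,
        0.13127568]), 'tau': array([  1.22304875, -33.7386775 , -36.23852134,   0.83871139,
        -1.04880776,  -0.35930403]), 'ee_pos': array([0.4626734 , 0.26215107, 0.26878666]), 'eef_rot': array([-1.04698361e+00, -3.12545598e-04, -8.93326409e-01]), 'force': array([-0.41425793,  0.86900234, -0.53214336]), 'moment': array([-0.16259581,  0.2285636 ,  0.04573186]), 'grip_width': 0.09412874320026225})
gate 0.66 [308.3, 116.0, 338.2, 307.8]
gate 0.5 [257.3, 152.7, 346.3, 257.2]
stand 0.58 [258.4, 153.7, 346.0, 258.2]
stand 0.48 [298.0, 327.7, 351.9, 366.2]
```

View pics/w1.png

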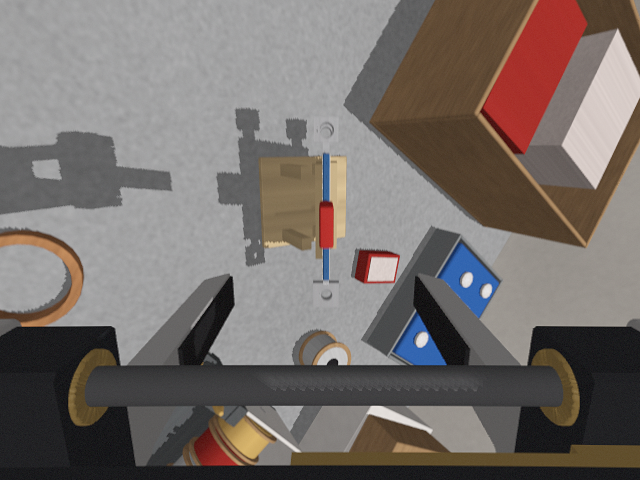

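Run:
```python
from h import *
c=load('w1.png');C=cloud(c)
hsv=cv2.cvtColor(c['img'],cv2.COLOR_RGB2HSV).astype(int); h,s,v=hsv[...,0],hsv[...,1],hsv[...,2]
im=c['img'][:,:,::-1]; cv2.imwrite('pics/w1c.png',crop(im,240,100,130,220,472,800)[:600]); cv2.imwrite('pics/w1c.png',crop(im,250,100,120,210,342,600))
B=np.zeros((480,640),bool);B[100:320,300:350]=1
F=frame(39,30)
for n,m in (('red',B&((h<8)|(h>172))&(s>150)),('blue',B&(h>100)&(h<125)&(s>130))):
    q=C[m&(c['range_z']>0)]; g=q@F
    print(n,len(q),np.round(q.mean(0)*1e3,1)); print(' gate-coords mean',np.round(g.mean(0)*1e3,1),np.round(np.percentile(g,3,0)*1e3,1),np.round(np.percentile(g,97,0)*1e3,1))
    v_,u_=np.nonzero(m); print(' px',u_.min(),u_.max(),v_.min(),v_.max())
    top=g[g[:,2]>np.percentile(g[:,2],20)]; k=np.polyfit(top[:,1],top[:,0],1); print('slope deg',np.degrees(np.arctan(k[0])))
p,R,o=now(); print('tcp gate-coords',np.round(p@F*1e3,1))
```

```text
red 637 [506.3 307.5 164.8]
 gate-coords mean [ 590.8  -79.7 -150.7] [ 585.2  -98.1 -164.4] [ 596.1  -63.9 -148.3]
 px 319 333 202 247
slope deg 0.08493134815179822
blue 442 [517.  321.2 135.7]
 gate-coords mean [ 590.9  -75.8 -184.5] [ 588.5 -137.9 -185.8] [ 593.3  -26.  -183.1]
 px 323 328 154 278
slope deg -0.07178918236143024
tcp gate-coords [588.1 -83.9 -29.7]
```

View pics/w1c.png

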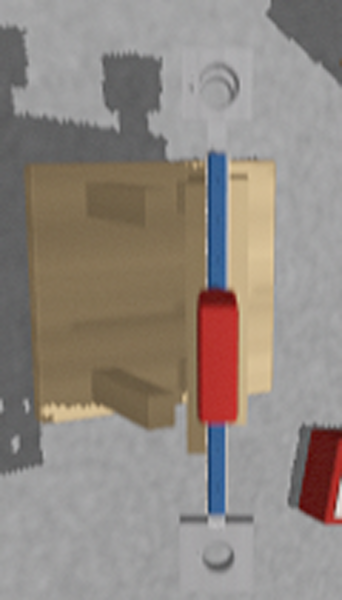

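Run:
```python
from h import *
F=frame(39,30);R=tool_R(F[:,0],-F[:,2])
delta(F@np.array([.591,-.0815,-.110]),R)
delta(F@np.array([.591,-.0815,-.180]),R)
```

```text
shift [ 31.6  28.7 -68.1] rot [ 0.   -0.05  0.08] rotmag 0.1
shift [  58.8   50.7 -128.7] rot [ 0.   -0.05  0.08] rotmag 0.1
```

```bash
python3 -m jog '16 14 -34 0 0 0 0.4;31.6 28.7 -68 0 0 0 0.4;45 40 -98 0 0 0 0.4;53 46 -115 0 0 0 0.4;58.8 50.7 -128.7 0 0 0 0.4;58.8 50.7 -128.7 0 0 0 0.4;58.8 50.7 -128.7 0 0 0 0.4' 30
python3 - <<'E'
from h import *
c=snap('wrist','w2.png'); p,R,o=now(); print(p@frame(39,30),o['force'])
E
```

```text
time_s: 3.52
ee_pos: [0.5178, 0.3165, 0.1393]
eef_rot: [-1.049, 0.001, -0.89]
force: [-0.4, -0.3, -0.2]
grip_width: 0.0566
[ 0.5912938  -0.08031222 -0.17931115] [ 0.26819747 -0.38055127  0.29377113]
```

View pics/w2.png

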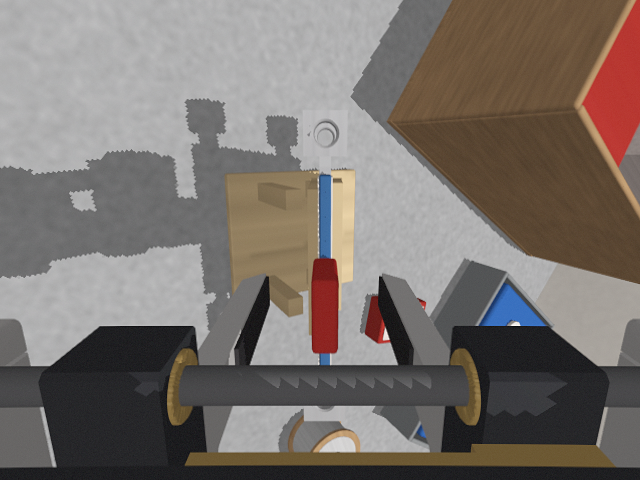

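```bash
python3 -m jog '0 0 0 0 0 0 1;0 0 0 0 0 0 1;0 0 0 0 0 0 1;0 0 0 0 0 0 1;0 0 0 0 0 0 1;0 0 0 0 0 0 1;0 0 0 0 0 0 1;0 0 0 0 0 0 1' 45
python3 - <<'E'
from h import *
c=snap('wrist','w3.png'); p,R,o=now(); F=frame(39,30);print(p@F,o['force'],o['moment'],o['grip_width'])
print(F[:,2]*30,F[:,2]*90)
E
```

```text
time_s: 4.23
ee_pos: [0.5181, 0.3162, 0.1403]
eef_rot: [-1.048, 0.001, -0.89]
force: [-1.2, -1.0, 2.3]
grip_width: 0.012
[ 0.59122874 -0.08038063 -0.17926257] [-1.36355005 -1.97563132  1.54088474] [-0.40099616  0.39366418 -0.06995313] 0.012061346614375672
[-11.65718942  -9.43980587  25.98076211] [-34.97156827 -28.3194176   77.94228634]
```

```bash
python3 -m jog '-8 -6 17 0 0 0 1;-16 -12.5 35 0 0 0 1;-23 -19 52 0 0 0 1;-31 -25 69 0 0 0 1;-39 -31.5 87 0 0 0 1;-39 -31.5 87 0 0 0 1;-39 -31.5 87 0 0 0 1'
python3 - <<'E'
from h import *
c=snap('wrist','w4.png'); p,R,o=now(); F=frame(39,30);print(p@F,o['force'],o['moment'],o['grip_width'])
E
```

```text
time_s: 4.87
ee_pos: [0.4792, 0.2846, 0.2275]
eef_rot: [-1.047, 0.0, -0.89]
force: [0.4, 0.8, -3.2]
grip_width: 0.0111
[ 0.59080173 -0.08027136 -0.07962948] [-0.36976505  0.14155444 -2.26836728] [-0.41275267  0.39287967  0.00246787] 0.01146675645652674
```

View pics/w4.png

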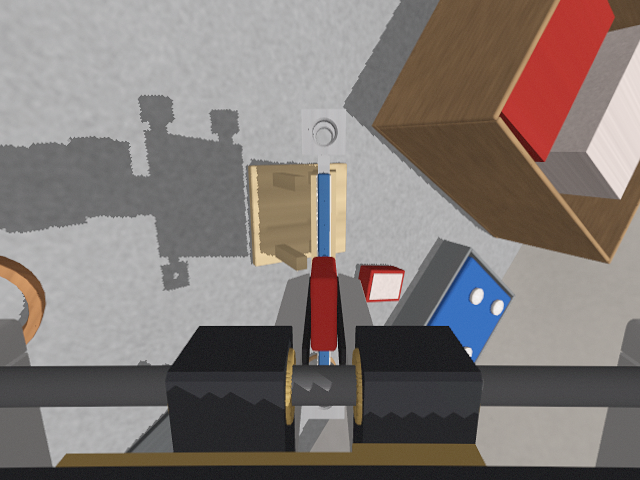

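Run:
```python
from h import *
T=load('top0.png');P=cloud(T);s=load('scene0.png');S=cloud(s)
# enlarged crops w/ hints
yaw=-14.5
R=frame(yaw)
o=np.array([.6155,.0152,0])
for nm,c in (('top',T),('scene',s)):
    im=c['img'][:,:,::-1].copy()
    im=cv2.resize(im,None,fx=6,fy=6,interpolation=cv2.INTER_CUBIC)
    def w(p): return o+R@np.array(p)/1e3
    for p in [(-95,-80,111.5),(-95,80,132),(-95,80,47),(-95,80,110)]:
        u=proj(c,w(p))[0]*6+2.5; cv2.drawMarker(im,tuple(int(x) for x in u),(0,0,255),cv2.MARKER_CROSS,14,1)
    for a,b in [((-70,-85,92),(70,-85,92)),((70,-85,92),(70,85,92)),((70,85,92),(-70,85,92))]:
        u=[tuple(int(x) for x in proj(c,w(q))[0]*6+2.5) for q in (a,b)]; cv2.line(im,u[0],u[1],(0,255,0),1)
    b=(258,178,90,90) if nm=='top' else (295,205,128,130)
    k=im[b[1]*6:(b[1]+b[3])*6,b[0]*6:(b[0]+b[2])*6]; k=cv2.resize(k,(600,600)); cv2.imwrite('pics/fit_%s.png'%nm,k)
```

```text
(no output)
```

View pics/fit_top.png

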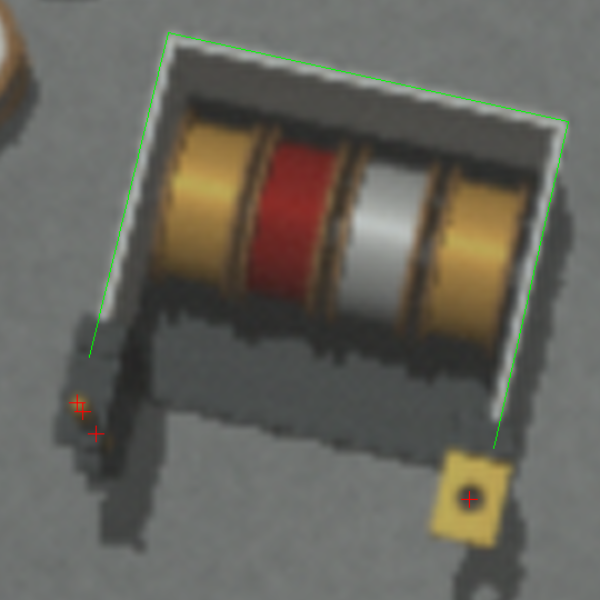

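View pics/fit_scene.png

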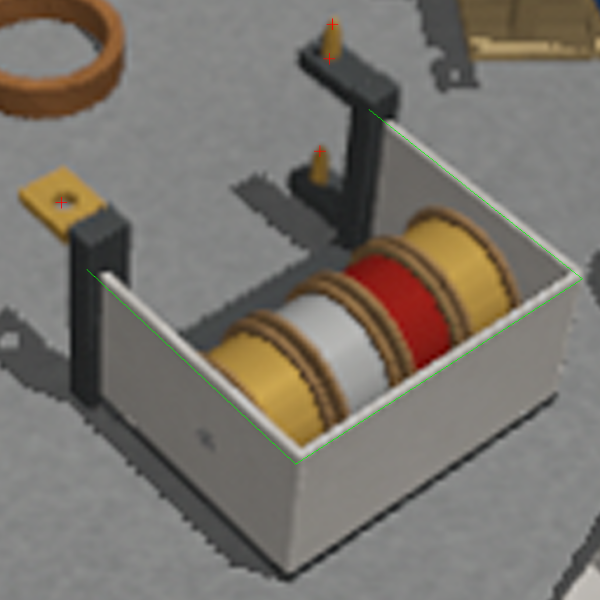

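Run:
```python
from h import *
c=load('w4.png');C=cloud(c); p,R,o=now()
hsv=cv2.cvtColor(c['img'],cv2.COLOR_RGB2HSV).astype(int); h,s,v=hsv[...,0],hsv[...,1],hsv[...,2]
L=(C-p)@R*1e3 # tool frame
B=np.zeros((480,640),bool);B[100:360,300:345]=1
for n,m in (('red',B&((h<8)|(h>172))&(s>150)),('blue',B&(h>100)&(h<125)&(s>130))):
    q=L[m]; print(n,len(q),np.round(np.percentile(q,[3,50,97],0),1).tolist())
q=L[115:130,304:340].reshape(-1,3); q=q[np.abs(q[:,1])<60]; print(np.round(np.percentile(q,[3,50,97],0),1).tolist())
Rc=frame(-14.5);oc=np.array([.6155,.0152,0])
Rt=tool_R(Rc[:,0],-Rc[:,2])
g=oc+Rc@np.array([-.175,.001,0]); g[2]=.235
delta(g,Rt)
```

```text
red 2411 [[-16.7, -31.7, -5.1], [-5.2, -30.4, 0.2], [16.5, -3.5, 5.9]]
blue 978 [[-57.6, 3.1, -2.3], [-36.4, 4.4, 0.2], [43.3, 5.7, 2.8]]
[[-86.7, 10.3, -9.2], [-84.4, 11.7, -1.8], [-80.2, 24.5, 8.1]]
shift [ -32.8 -224.7    8.6] rot [ -6.62  30.3  -52.23] rotmag 60.7
```

```bash
python3 -m jog '-10 -10 25 -0.7 3 -5.2 1;-20 -30 25 -1.4 6 -10.4 1;-33 -55 25 -2 9 -15.6 1;-33 -80 25 -2.7 12 -20.8 1;-33 -105 20 -3.3 15 -26.1 1;-33 -130 20 -4 18 -31.3 1;-33 -155 15 -4.6 21 -36.5 1;-33 -180 10 -5.3 24 -41.8 1;-33 -205 8.6 -6 27.3 -47 1;-33 -224.7 8.6 -6.6 30.3 -52.2 1'
python3 -m jog '0 0 0 0 0 0 1;0 0 0 0 0 0 1;0 0 0 0 0 0 1'
python3 - <<'E'
from h import *
c=snap('wrist','w5.png'); p,R,o=now();print(p,o['grip_width'],o['force'])
Rc=frame(-14.5);oc=np.array([.6155,.0152,0])
Rt=tool_R(Rc[:,0],-Rc[:,2])
g=oc+Rc@np.array([-.175,.001,0]); g[2]=.183
delta(g,Rt)
E
```

```text
time_s: 5.75
ee_pos: [0.446, 0.0587, 0.2332]
eef_rot: [-1.576, -0.001, -1.828]
force: [0.2, 1.2, -3.4]
grip_width: 0.0116
time_s: 6.0
ee_pos: [0.446, 0.0592, 0.2321]
eef_rot: [-1.577, -0.001, -1.826]
force: [0.2, 0.2, -3.0]
grip_width: 0.0116
[0.44587201 0.05940782 0.23246583] 0.011595546017102712 [ 0.10000489 -0.40259093 -2.06199857]
shift [  0.5   0.6 -49.5] rot [-0.01 -0.31  0.1 ] rotmag 0.3
```

View pics/w5.png

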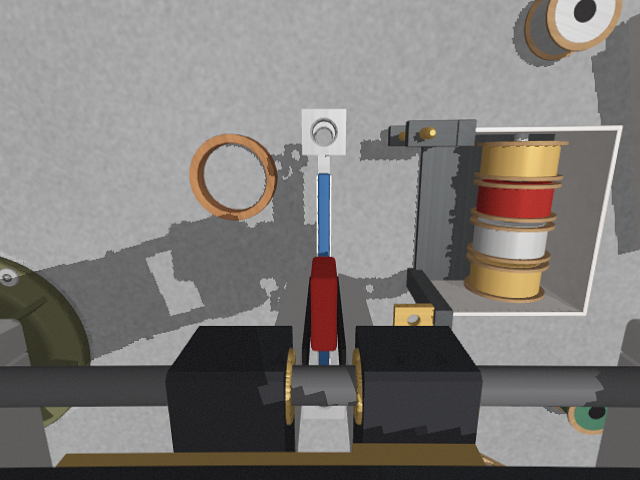

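```bash
cat >> h.py <<'E'
def ray(c,u,v):
    R=cv2.Rodrigues(np.array(c['rvec'],float))[0]; t=np.array(c['tvec'],float).ravel()
    xd=(u-c['cx'])/c['fx']; yd=(v-c['cy'])/c['fy'];x,y=xd,yd
    for _ in range(20):
        s=1+c['k1']*(x*x+y*y); x=xd/s;y=yd/s
    return -R.T@t, R.T@np.array([x,y,1.])
def onz(c,u,v,z):
    o,d=ray(c,u,v); return o+d*(z-o[2])/d[2]
E
python3 - <<'E'
from h import *
c=load('w5.png'); im=c['img'][:,:,::-1]
cv2.imwrite('pics/w5c.png',np.hstack([crop(im,295,100,60,60,390,390),crop(im,385,105,60,60,390,390)]))
cv2.imwrite('pics/w5d.png',crop(im,385,295,60,40,600,400))
C=cloud(c)
hsv=cv2.cvtColor(c['img'],cv2.COLOR_RGB2HSV).astype(int);h,s,v=hsv[...,0],hsv[...,1],hsv[...,2]
g=(h>15)&(h<32)&(s>110)
m=g.copy();m[:, :420]=0;m[:120]=0;m[145:]=0;m[:,445:]=0
vv,uu=np.nonzero(m);print('pintle px',uu.min(),uu.max(),vv.min(),vv.max(),np.round(np.median(C[m],0),4),np.round(C[m].max(0),4))
m=g.copy();m[:300]=0;m[330:]=0;m[:,:385]=0;m[:,440:]=0
print('tab z',np.median(C[m],0))
E
```

```text
pintle px 420 435 127 138 [0.5401 0.1184 0.1268] [0.546  0.1294 0.4113]
tab z [ 0.50596523 -0.03086437  0.11141503]
```

View pics/w5c.png

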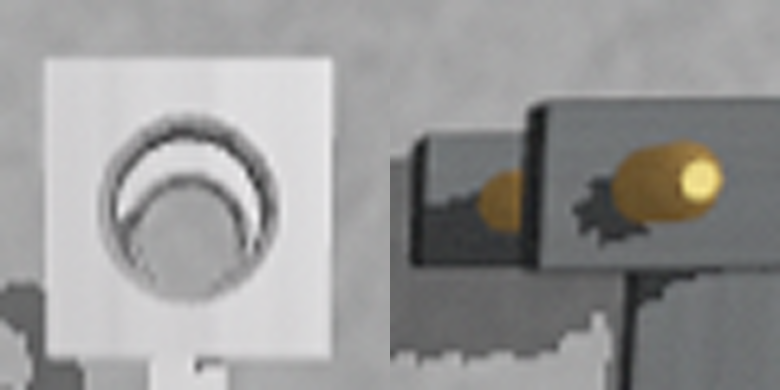

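View pics/w5d.png

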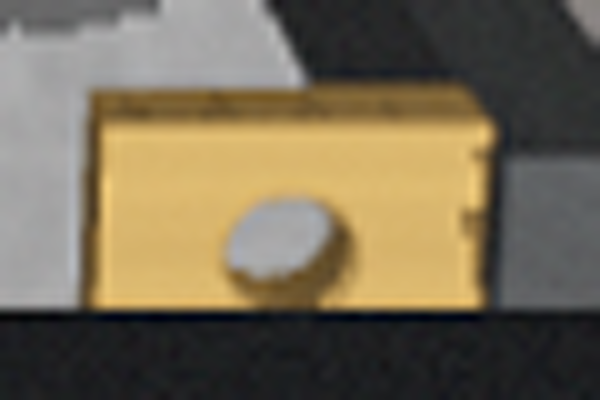

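Run:
```python
from h import *
c=load('w5.png'); p,R,o=now()
Rc=frame(-14.5)
tip=onz(c,432.5,132.4,.132); hole=onz(c,413.3,319.5,.1115); soc=onz(c,323.7,131.5,p[2]-.0114)
# foot from base
print('tip',tip,'hole',hole,'soc',soc)
d=(tip-hole)[:2]; print('dist',np.linalg.norm(d),'yaw',np.degrees(np.arctan2(-d[0],d[1])))
oc=np.array([.6155,.0152,0]); print('pred tip',oc+Rc@[-.095,.08,.132],'hole',oc+Rc@[-.095,-.08,.1115])
print('soc in tool',(soc-p)@R*1e3)
print('tip-soc in crate frame',(tip-soc)@Rc*1e3)
```

```text
tip [0.54295613 0.11772197 0.132     ] hole [ 0.50364216 -0.0363711   0.1115    ] soc [0.46643684 0.13546406 0.22106583]
dist 0.1590291283436298 yaw -14.312617281798284
pred tip [0.54355637 0.11643791 0.132     ] hole [ 0.50349557 -0.03846571  0.1115    ]
soc in tool [-78.79661079  11.30898648   0.79031891]
tip-soc in crate frame [ 78.52423087   1.98194523 -89.06583064]
```

```bash
python3 -m jog '0 0 -20 0 -0.3 0.1 1;0 0 -40 0 -0.3 0.1 1;0 0 -55 0 -0.3 0.1 1;10 -2 -55 0 -0.3 0.1 1;20 -4 -55 0 -0.3 0.1 1;30 -6 -55 0 -0.3 0.1 1;37.3 -7.6 -55 0 -0.3 0.1 1;37.3 -7.6 -55 0 -0.3 0.1 1;37.3 -7.6 -55 0 -0.3 0.1 1;37.3 -7.6 -55 0 -0.3 0.1 1'
python3 - <<'E'
from h import *
c=snap('wrist','w6.png'); p,R,o=now();print(p,o['grip_width'],o['force'])
im=c['img'][:,:,::-1]
cv2.imwrite('pics/w6c.png',crop(im,290,90,120,90,800,600))
E
```

```text
time_s: 6.88
ee_pos: [0.4831, 0.0519, 0.1778]
eef_rot: [-1.571, 0.0, -1.824]
force: [-0.7, -0.6, -3.0]
grip_width: 0.012
[0.48305153 0.05190311 0.17774358] 0.011292574451084832 [-0.87353213 -0.54678184 -2.08680008]
```

View pics/w6.png

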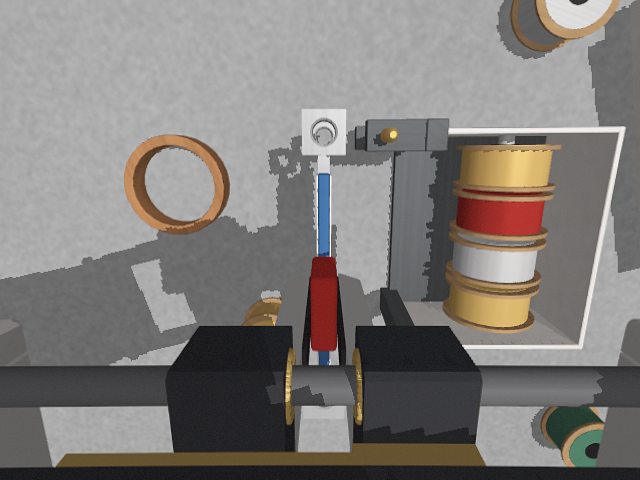

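View pics/w6c.png

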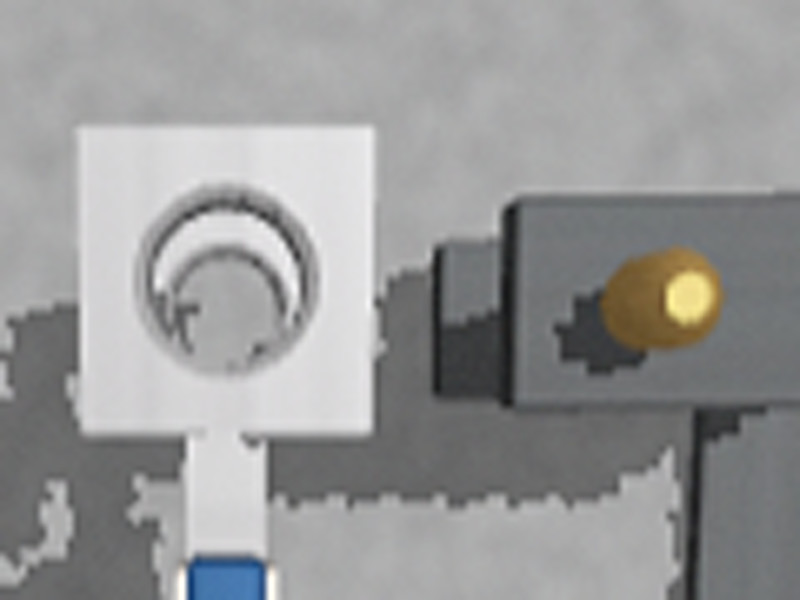

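Run:
```python
from h import *
c=load('w6.png'); p,R,o=now()
Rc=frame(-14.4)
tip=onz(c,393.0,134.05,.132); soc=onz(c,323.55,131.5,p[2]-.0114)
print(tip,soc,'tip-soc crate',(tip-soc)@Rc*1e3, 'soc tool',(soc-p)@R*1e3)
d=(tip-soc).copy(); d[2]=0; print('shift',d*1e3, 'target tcp',p+d)
oc=np.array([.6155,.0152,0])
Rt=tool_R(Rc[:,0],-Rc[:,2]); delta(p+d,Rt)
# model: gate y offset of TCP 1.2
print((oc+Rc@[-.095,.0012,0]))
```

```text
[0.54283854 0.11776664 0.132     ] [0.50343403 0.12824668 0.16634358] tip-soc crate [ 40.77281956  -0.35128681 -34.34357973] soc tool [-79.0108927   11.42912105   0.63331879]
shift [ 39.40450498 -10.48003839   0.        ] target tcp [0.52245603 0.04142307 0.17774358]
shift [ 39.4 -10.5   0. ] rot [-0.02  0.01  0.09] rotmag 0.1
[0.52378303 0.03998784 0.        ]
```

Advance into place, then look again before going down.

```bash
python3 -m jog '10 -2.7 0 0 0 0.1 1;20 -5.3 0 0 0 0.1 1;30 -8 0 0 0 0.1 1;39.4 -10.5 0 0 0 0.1 1;39.4 -10.5 0 0 0 0.1 1;39.4 -10.5 0 0 0 0.1 1;39.4 -10.5 0 0 0 0.1 1'
python3 - <<'E'
from h import *
c=snap('wrist','w7.png'); p,R,o=now();print(p,o['grip_width'],o['force'],o['moment'])
s=snap('scene','s7.png');t=snap('top','t7.png')
im=c['img'][:,:,::-1]
cv2.imwrite('pics/w7c.png',np.hstack([crop(im,280,90,90,90,390,390),crop(s['img'][:,:,::-1],290,170,130,130,390,390)]))
E
```

```text
time_s: 7.52
ee_pos: [0.5219, 0.0416, 0.1777]
eef_rot: [-1.571, 0.0, -1.822]
force: [-0.0, 0.3, -3.6]
grip_width: 0.0115
[0.52189907 0.04160829 0.17782516] 0.011515665359457927 [ 0.10609323 -0.72028517 -1.97822688] [-0.03318264  0.1362307   0.01690548]
```

View pics/w7c.png

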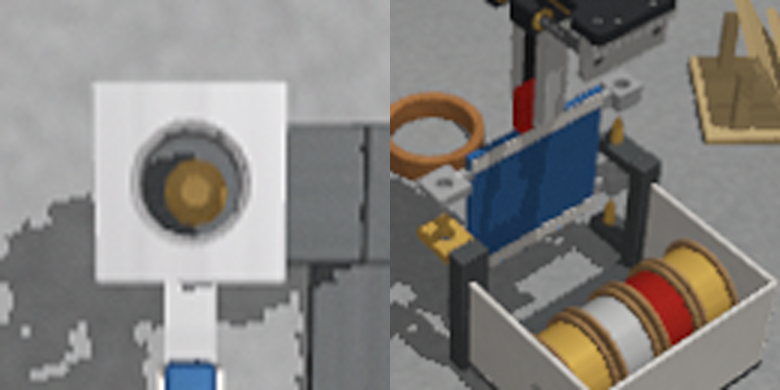

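Run:
```python
from h import *
c=load('w7.png'); p,R,o=now()
Rc=frame(-14.4)
tip=onz(c,324.5,133.35,.132); soc=onz(c,323.35,131.3,p[2]-.0114)
print(tip,soc,'tip-soc crate',(tip-soc)@Rc*1e3); print((tip-soc)*1e3)
Rt=tool_R(Rc[:,0],-Rc[:,2]); delta(p,Rt)
```

```text
[0.54260924 0.11792334 0.132     ] [0.54194085 0.11808241 0.1664919 ] tip-soc crate [ 6.86947557e-01  1.21525677e-02 -3.44918996e+01]
[  0.66838806  -0.15906614 -34.49189964]
shift [0. 0. 0.] rot [-0.02  0.02 -0.03] rotmag 0.0
```

```bash
python3 -m jog '0.6 -0.2 0 0 0 0 1;0.6 -0.2 -5 0 0 0 1;0.6 -0.2 -10 0 0 0 1;0.6 -0.2 -15 0 0 0 1;0.6 -0.2 -20 0 0 0 1;0.6 -0.2 -25 0 0 0 1;0.6 -0.2 -30 0 0 0 1;0.6 -0.2 -30 0 0 0 1'
python3 - <<'E'
from h import *
c=snap('wrist','w8.png'); p,R,o=now();print(p,o['grip_width'],o['force'],o['moment'])
im=c['img'][:,:,::-1]
s=snap('scene','s8.png')
cv2.imwrite('pics/w8c.png',np.hstack([crop(im,280,90,90,90,390,390),crop(s['img'][:,:,::-1],290,170,130,130,390,390)]))
E
```

```text
time_s: 8.33
ee_pos: [0.5222, 0.0414, 0.1466]
eef_rot: [-1.572, -0.0, -1.822]
force: [0.2, 0.3, -2.8]
grip_width: 0.0115
[0.52240483 0.04135923 0.14725987] 0.011548817139551233 [-0.12164692  0.02352461 -2.82096231] [-0.08082015  0.07143915  0.03233323]
```

View pics/w8c.png

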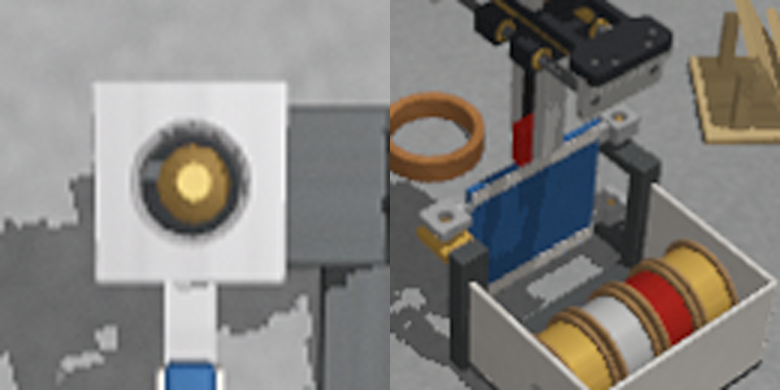

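```bash
python3 -m jog '0 0 -3 0 0 0 1;0 0 -6 0 0 0 1;0 0 -8 0 0 0 1;0 0 -9 0 0 0 1;0 0 -9 0 0 0 1;0 0 -9 0 0 0 1'
python3 -m jog '0 0 -1 0 0 0 1;0 0 -1.5 0 0 0 1;0 0 -1.5 0 0 0 1;0 0 -1.5 0 0 0 1'
python3 - <<'E'
from h import *
c=snap('wrist','w9.png'); p,R,o=now();print(p,o['grip_width'],o['force'],o['moment'])
im=c['img'][:,:,::-1]
s=snap('scene','s9.png')
cv2.imwrite('pics/w9c.png',np.hstack([crop(im,280,90,90,90,390,390),crop(s['img'][:,:,::-1],290,170,130,130,390,390)]))
E
```

```text
time_s: 8.93
ee_pos: [0.5227, 0.0414, 0.1388]
eef_rot: [-1.571, 0.0, -1.822]
force: [0.3, 0.9, -3.3]
grip_width: 0.0114
time_s: 9.27
ee_pos: [0.523, 0.0412, 0.1383]
eef_rot: [-1.569, 0.0, -1.822]
force: [-3.0, -3.5, 7.4]
grip_width: 0.012
[0.52303327 0.04117173 0.13830435] 0.011564221750917564 [-2.5097944  -2.79115775  7.90543874] [-0.16468569  0.70347478  0.11066085]
```

View pics/w9c.png

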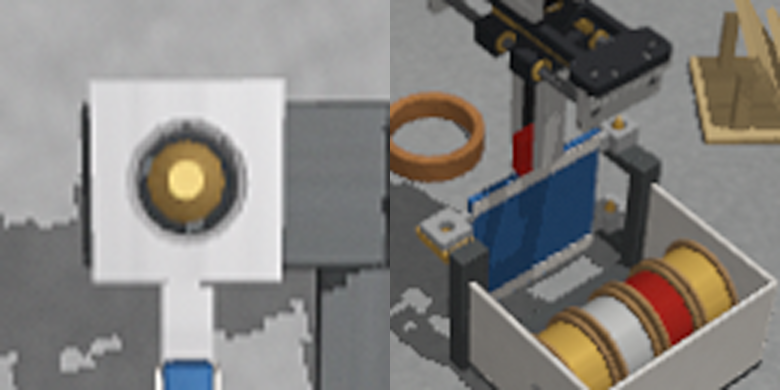

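```bash
python3 -m jog '0 0 0.5 0 0 0 0.6;0 0 0.5 0 0 0 0.6;0 0 0.5 0 0 0 0.6;0 0 0.5 0 0 0 0.6;0 0 0.5 0 0 0 0.6;0 0 0.5 0 0 0 0.6'
python3 - <<'E'
from h import *
c=snap('wrist','w10.png'); p,R,o=now();print(p,o['grip_width'],o['force'],o['moment'])
im=c['img'][:,:,::-1]
s=snap('scene','s10.png')
cv2.imwrite('pics/w10c.png',np.hstack([crop(im,220,60,260,390//1*260//390,390,390),crop(s['img'][:,:,::-1],290,170,130,130,390,390)]))
E
```

```text
time_s: 9.87
ee_pos: [0.523, 0.0412, 0.1387]
eef_rot: [-1.57, 0.0, -1.822]
force: [0.0, 1.3, -0.6]
grip_width: 0.0377
[0.52300651 0.04119045 0.13871873] 0.037764961639519375 [-0.86928541  0.31453755 -0.19753589] [-0.04048785  0.03920778  0.02442132]
```

View pics/w10c.png

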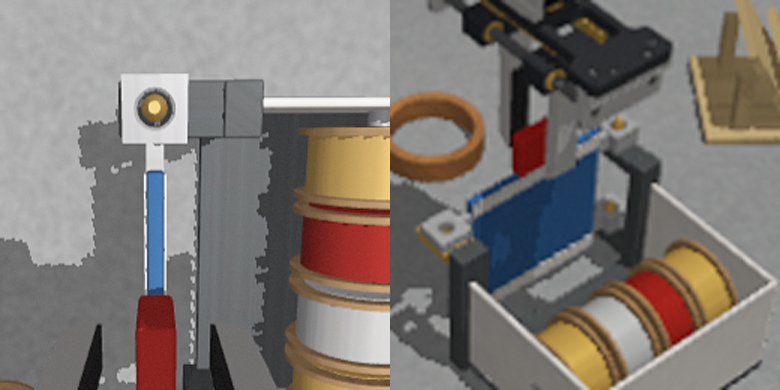

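```bash
python3 -m jog '0 0 25 0 0 0 0.5;0 0 50 0 0 0 0.3;0 0 80 0 0 0 0;0 0 110 0 0 0 0;-10 -40 120 0 0 0 0;-20 -80 120 0 0 0 0;-30 -116 120 0 0 0 0;-30 -116 120 0 0 0 0;-30 -116 120 0 0 0 0'
python3 - <<'E'
from h import *
c=snap('wrist','w11.png'); p,R,o=now();print(p,o['grip_width'],o['force'],o['moment'])
im=c['img'][:,:,::-1]
E
```

```text
time_s: 10.72
ee_pos: [0.4927, -0.0762, 0.2589]
eef_rot: [-1.569, 0.001, -1.825]
force: [0.6, 0.6, -0.3]
grip_width: 0.0923
[ 0.49298883 -0.07507417  0.25877286] 0.09339658695107858 [-0.00328901 -0.48553322 -0.21768002] [-0.10706031  0.02278187  0.02759174]
```

View pics/w11.png

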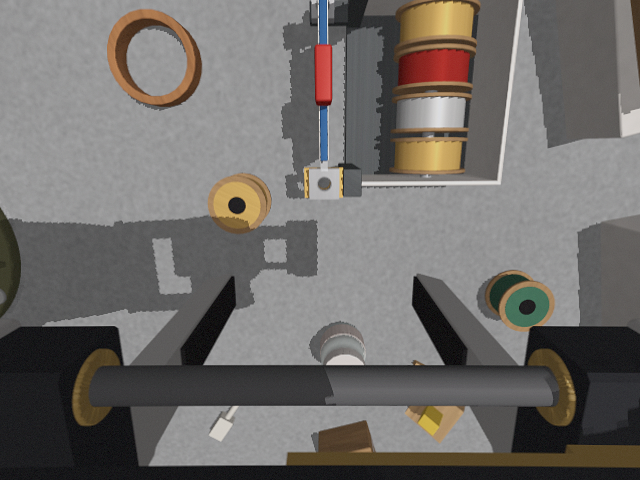

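Run:
```python
from h import *
c=load('w11.png'); im=c['img'][:,:,::-1]; cv2.imwrite('pics/w11c.png',crop(im,295,155,75,55,800,586))
```

```text
(no output)
```

View pics/w11c.png

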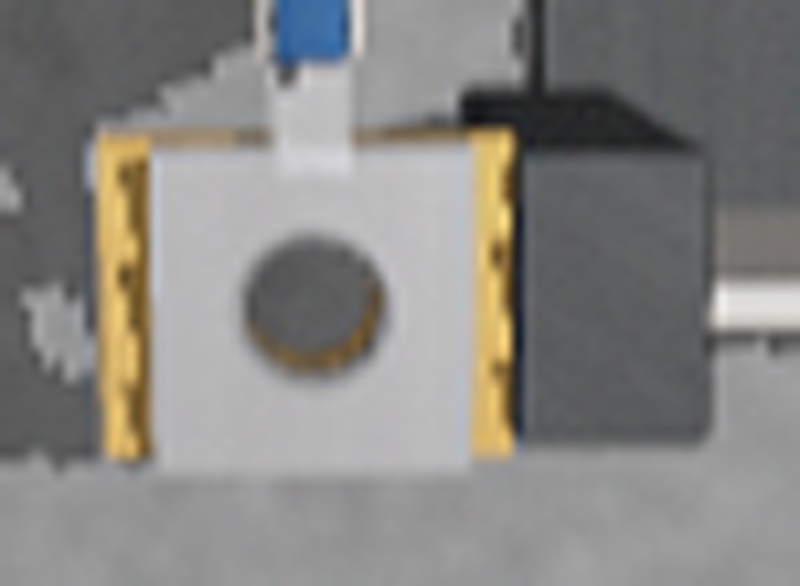

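Run:
```python
from h import *
c=load('w11.png'); print('lug hole',onz(c,323.9,183.2,.121))
F=frame(-43,30); delta([.500,-.290,.215],tool_R(F[:,0],-F[:,2]))
```

```text
lug hole [ 0.50414908 -0.03690625  0.121     ]
shift [   7.  -214.9  -43.8] rot [-14.56 -26.49 -27.9 ] rotmag 41.1
```

```bash
python3 -m jog '2 -30 0 -2.1 -3.8 -4 0;4 -65 0 -4.2 -7.6 -8 0;5 -100 0 -6.3 -11.4 -12 0;6 -135 0 -8.4 -15.2 -16 0;7 -170 0 -10.5 -19 -20 0;7 -200 -20 -12.6 -22.8 -24 0;7 -215 -40 -14.6 -26.5 -27.9 0;7 -215 -44 -14.6 -26.5 -27.9 0;7 -215 -44 -14.6 -26.5 -27.9 0;7 -215 -44 -14.6 -26.5 -27.9 0'
python3 - <<'E'
from h import *
c=snap('wrist','w12.png'); p,R,o=now();print(p,R,o['force'])
for m in masks_of('pin','wrist'): print(m['conf'],m['extent'])
E
```

```text
time_s: 11.6
ee_pos: [0.5009, -0.2889, 0.2159]
eef_rot: [-1.048, -0.001, -2.318]
force: [-0.4, -0.6, 0.3]
grip_width: 0.0939
[ 0.50114084 -0.28913184  0.21635805] [[-6.79840357e-01  3.66719621e-01  6.35085670e-01]
 [-7.33359982e-01 -3.40516717e-01 -5.88414396e-01]
 [ 4.74182942e-04 -8.65774269e-01  5.00434502e-01]] [ 0.42284609 -0.03660656 -0.30459645]
0.82 [301.7, 217.2, 325.6, 236.1]
0.82 [369.3, 158.2, 406.6, 188.8]
```

View pics/w12.png

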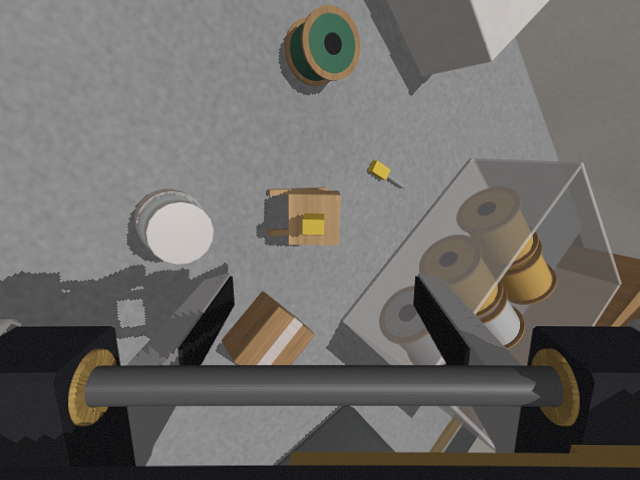

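Run:
```python
from h import *
c=load('w12.png');C=cloud(c); im=c['img'][:,:,::-1]
cv2.imwrite('pics/w12c.png',crop(im,255,150,160,110,800,550))
hsv=cv2.cvtColor(c['img'],cv2.COLOR_RGB2HSV).astype(int);h,s,v=hsv[...,0],hsv[...,1],hsv[...,2]
F=frame(-43,30)
m=(h>22)&(h<34)&(s>150); m[:205]=0;m[245:]=0;m[:,:290]=0;m[:,335:]=0
vv,uu=np.nonzero(m);print(uu.min(),uu.max(),vv.min(),vv.max())
q=C[m];g=q@F*1e3;print('pin',len(q),np.round(np.median(q,0)*1e3,1),np.round(np.percentile(g,[2,50,98],0),1).tolist())
top=g[g[:,2]>g[:,2].max()-8]; print('top',np.round(np.percentile(top,[2,50,98],0),1).tolist())
print(cv2.minAreaRect(np.stack([uu,vv],1).astype(np.float32)))
m=(h>8)&(h<20)&(s>80);m[:185]=0;m[248:]=0;m[:,:286]=0;m[:,342:]=0
g=C[m]@F*1e3; print('block',np.round(np.percentile(g,[2,50,98],0),1).tolist())
vv,uu=np.nonzero(m);print(cv2.minAreaRect(np.stack([uu,vv],1).astype(np.float32)))
p,R,o=now();print(p@F*1e3)
m=masks_of('carton','wrist')
if m: q=C[m[0]['mask']];print('carton',np.percentile(q,[3,97],0))
```

```text
302 323 214 234
pin 424 [ 550.3 -329.7   88.4] [[577.5, 127.0, -265.3], [587.2, 135.6, -235.7], [596.1, 139.7, -233.9]]
top [[596.4, 203.2, 84.3], [596.4, 203.2, 84.3], [596.4, 203.2, 84.3]]
((312.5, 224.0), (20.0, 21.0), 90.0)
block [[562.3, 109.0, -319.0], [587.2, 141.1, -269.5], [610.9, 157.3, -267.7]]
((312.5, 216.0), (56.0, 53.0), 90.0)
[596.49308264 130.18573796 -94.44426611]
carton [[ 0.41051646 -0.43715008  0.00473857]
 [ 0.47562166 -0.38182613  0.05135008]]
```

View pics/w12c.png

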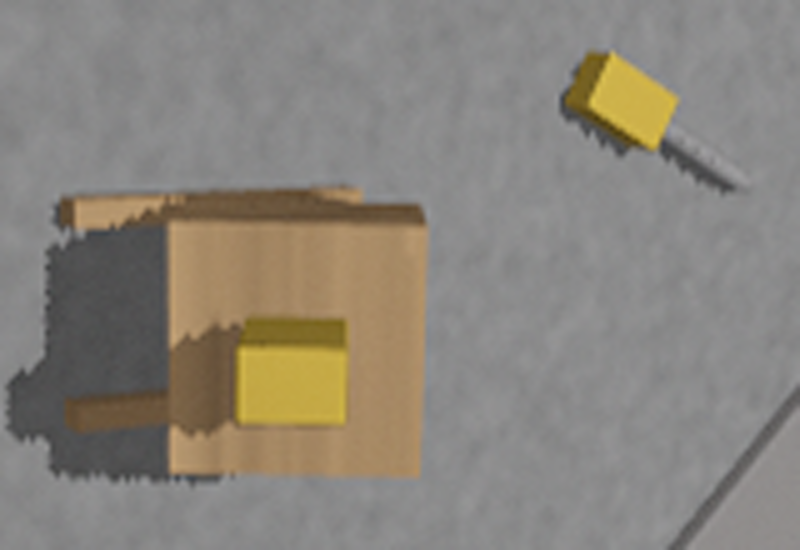

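Run:
```python
from h import *
c=load('w12.png');F=frame(-43,30)
o,d=ray(c,312.8,226.7); a=o@F;b=d@F; k=(-.2345-a[2])/b[2]; g=a+k*b; print(g)
R=tool_R(F[:,0],-F[:,2])
delta(F@np.array([g[0],g[1],-.2685+.060]),R)
delta(F@np.array([g[0],g[1],-.2685+.0045]),R)
```

```text
[ 0.58710389  0.13337507 -0.2345    ]
shift [  38.1  -30.9 -103.3] rot [ 0.06  0.05 -0.11] rotmag 0.1
shift [  58.4  -49.8 -151.4] rot [ 0.06  0.05 -0.11] rotmag 0.1
```

```bash
python3 -m jog '13 -10 -34 0 0 -0.1 0.35;25 -20 -69 0 0 -0.1 0.45;38 -31 -103 0 0 -0.1 0.45;45 -37.5 -120 0 0 -0.1 0.45;52 -43.8 -136 0 0 -0.1 0.45;58.4 -49.8 -151.4 0 0 -0.1 0.45;58.4 -49.8 -151.4 0 0 -0.1 0.45;58.4 -49.8 -151.4 0 0 -0.1 0.45'
python3 - <<'E'
from h import *
c=snap('wrist','w13.png'); p,R,o=now();print(p@frame(-43,30),o['force'],o['grip_width'])
E
```

```text
time_s: 12.42
ee_pos: [0.5596, -0.3389, 0.065]
eef_rot: [-1.047, -0.001, -2.32]
force: [-0.7, 0.5, -0.2]
grip_width: 0.052
[ 0.5877281   0.13382092 -0.26318889] [-0.59769886  0.00596264 -0.33524001] 0.05191084913875184
```

View pics/w13.png

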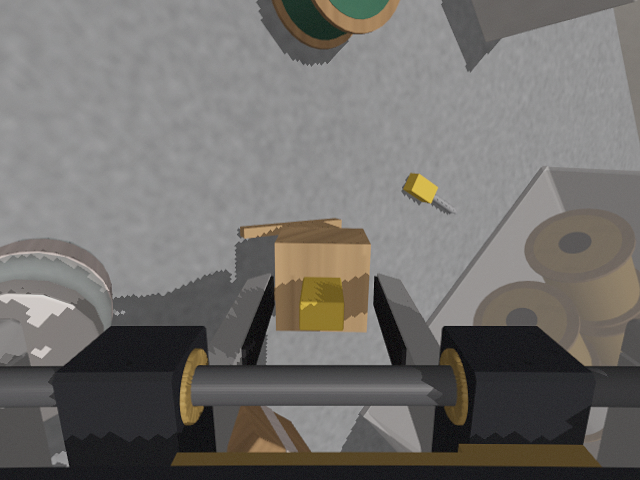

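```bash
python3 -m jog '0 0 0 0 0 0 1;0 0 0 0 0 0 1;0 0 0 0 0 0 1;0 0 0 0 0 0 1;0 0 0 0 0 0 1;0 0 0 0 0 0 1;0 0 0 0 0 0 1' 25
python3 -m jog '-7.3 6.8 17 0 0 0 1;-14.6 13.6 35 0 0 0 1;-22 20.5 52 0 0 0 1;-29 27 69 0 0 0 1;-33 30.7 78 0 0 0 1;-33 30.7 120 0 0 0 1;-33 30.7 120 0 0 0 1;-33 30.7 120 0 0 0 1'
python3 - <<'E'
from h import *
c=snap('wrist','w14.png'); p,R,o=now();print(p,o['force'],o['grip_width'])
L=(cloud(c)-p)@R*1e3
hsv=cv2.cvtColor(c['img'],cv2.COLOR_RGB2HSV).astype(int);h,s,v=hsv[...,0],hsv[...,1],hsv[...,2]
m=(h>22)&(h<34)&(s>150); m[:260]=0;m[345:]=0;m[:,:290]=0;m[:,350:]=0
print(np.round(np.percentile(L[m],[2,50,98],0),1).tolist())
cv2.imwrite('pics/w14c.png',crop(c['img'][:,:,::-1],230,200,190,150,760,600))
Rc=frame(-14.4); delta([.504,-.037,.23],tool_R(Rc[:,0],-Rc[:,2]))
E
```

```text
time_s: 13.05
ee_pos: [0.5597, -0.3389, 0.0662]
eef_rot: [-1.045, -0.0, -2.32]
force: [-5.1, 3.6, 6.0]
grip_width: 0.0196
time_s: 13.72
ee_pos: [0.5273, -0.3086, 0.1882]
eef_rot: [-1.042, 0.0, -2.32]
force: [-0.1, 0.1, -0.4]
grip_width: 0.0201
[ 0.52670458 -0.30828516  0.18623293] [-0.07103139 -0.25359727 -0.89034408] 0.019805750667650782
[[-6.3, -30.1, -7.0], [-4.4, -28.3, 2.1], [6.3, 1.9, 11.6]]
shift [-22.7 271.3  43.8] rot [14.62 26.71 27.88] rotmag 41.3
```

View pics/w14c.png

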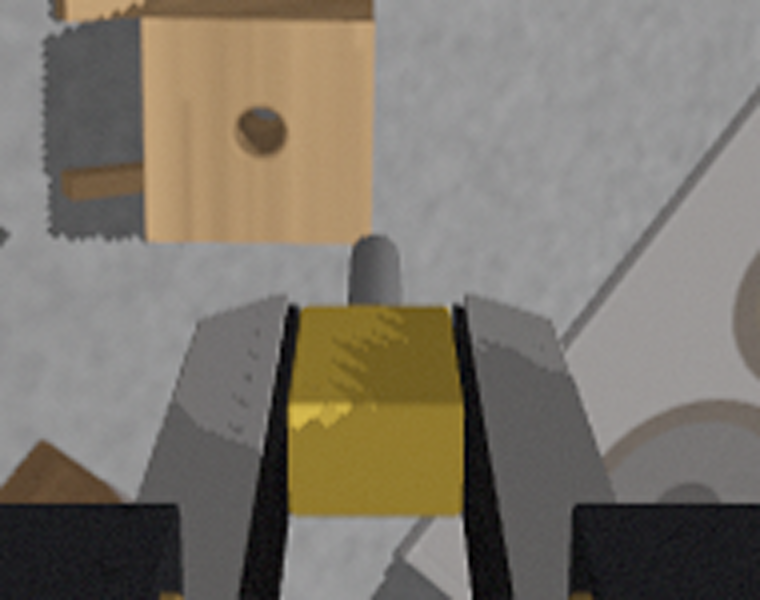

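```bash
python3 -m jog '0 20 30 2.1 3.8 4 1;-3 55 30 4.2 7.6 8 1;-6 90 30 6.3 11.4 12 1;-9 125 30 8.4 15.3 16 1;-12 160 30 10.4 19.1 20 1;-16 195 30 12.5 22.9 23.9 1;-20 230 30 14.6 26.7 27.9 1;-23 255 29 14.6 26.7 27.9 1;-23 271 29 14.6 26.7 27.9 1;-23 271 29 14.6 26.7 27.9 1'
python3 - <<'E'
from h import *
c=snap('wrist','w15.png'); p,R,o=now();print(p,o['force'],o['grip_width'])
s=snap('scene','s15.png')
Rc=frame(-14.4); delta([.5035,-.0371,.215],tool_R(Rc[:,0],-Rc[:,2]))
cv2.imwrite('pics/w15c.png',np.hstack([crop(c['img'][:,:,::-1],230,200,190,190,390,390),crop(s['img'][:,:,::-1],270,170,130,130,390,390)]))
E
```

```text
time_s: 14.6
ee_pos: [0.5034, -0.035, 0.2135]
eef_rot: [-1.573, -0.0, -1.82]
force: [-0.3, -0.7, -1.4]
grip_width: 0.0201
[ 0.50346919 -0.03639637  0.21378899] [ 0.87196948 -0.15630024 -0.71924867] 0.020095335203117088
shift [-0.   0.2  0.9] rot [ 0.02 -0.09 -0.07] rotmag 0.1
```

View pics/w15c.png

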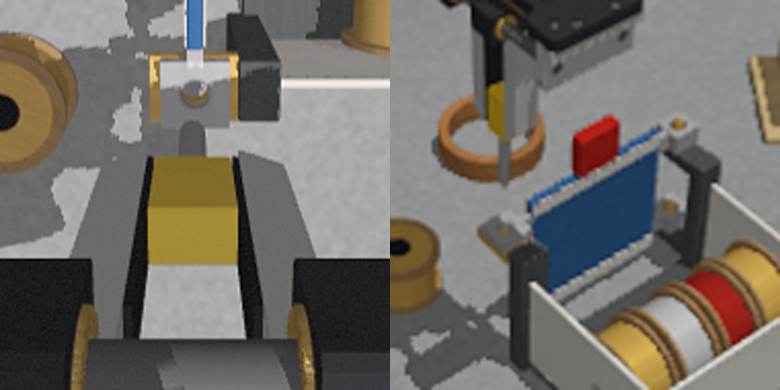

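```bash
python3 -m jog '0 -0.2 -10 0 -0.1 -0.1 1;0 -0.2 -20 0 -0.1 -0.1 1;0 -0.2 -28 0 -0.1 -0.1 1;0 -0.2 -28 0 -0.1 -0.1 1;0 -0.2 -28 0 -0.1 -0.1 1;0 -0.2 -28 0 -0.1 -0.1 1'
python3 - <<'E'
from h import *
c=snap('wrist','w16.png'); p,R,o=now();print(p,o['force'],o['grip_width'])
s=snap('scene','s16.png')
Rc=frame(-14.4); delta([.5035,-.0371,.185],tool_R(Rc[:,0],-Rc[:,2]))
cv2.imwrite('pics/w16c.png',np.hstack([crop(c['img'][:,:,::-1],290,225,70,70,400,400),crop(s['img'][:,:,::-1],280,190,60,60,400,400)]))
E
```

```text
time_s: 15.2
ee_pos: [0.5036, -0.0378, 0.1862]
eef_rot: [-1.57, -0.0, -1.823]
force: [0.1, -0.4, -0.5]
grip_width: 0.0197
[ 0.50371344 -0.0377211   0.18638886] [ 0.77994201 -0.93628782 -0.44976991] 0.01995750648452881
shift [-0.2  0.6 -1.5] rot [0.03 0.06 0.04] rotmag 0.1
```

View pics/w16c.png

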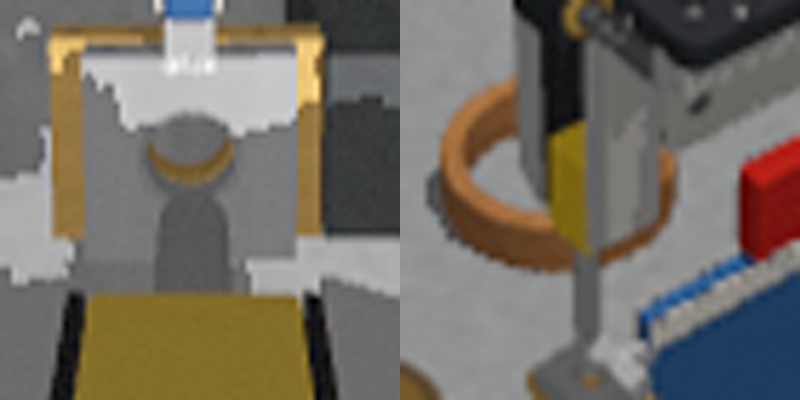

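Run:
```python
from h import *
c=load('w16.png'); p,R,o=now(); print(p)
for v in (149,153,157): print(onz(c,290+191/5.714-.5,225+v/5.714-.5,.121))
print(proj(c,p+R@np.array([0,.0545,0])),proj(c,p+R@np.array([0,.0545,0])) , [(proj(c,p+R@np.array([0,.0545,0]))[0]+.5-[290,225])*5.714])
```

```text
[ 0.50373624 -0.03765556  0.18647459]
[ 0.50437006 -0.03602846  0.121     ]
[ 0.50424449 -0.03651651  0.121     ]
[ 0.5041188  -0.03700505  0.121     ]
[[322.69813325 257.71144024]] [[322.69813325 257.71144024]] [array([189.69413342, 189.77016954])]
```

```bash
python3 -m jog '0.3 0.8 0 0 0 0 1;0.3 0.8 -5 0 0 0 1;0.3 0.8 -10 0 0 0 1;0.3 0.8 -14 0 0 0 1;0.3 0.8 -18 0 0 0 1;0.3 0.8 -22 0 0 0 1;0.3 0.8 -22 0 0 0 1'
python3 - <<'E'
from h import *
c=snap('wrist','w17.png'); p,R,o=now();print(p,o['force'],o['moment'],o['grip_width'])
s=snap('scene','s17.png')
cv2.imwrite('pics/w17c.png',np.hstack([crop(c['img'][:,:,::-1],280,200,90,90,400,400),crop(s['img'][:,:,::-1],280,190,60,60,400,400)]))
E
```

```text
time_s: 15.88
ee_pos: [0.5037, -0.0368, 0.1635]
eef_rot: [-1.571, -0.0, -1.823]
force: [-0.4, -0.1, -1.0]
grip_width: 0.0197
[ 0.50385097 -0.03682435  0.1639724 ] [ 0.24622765  0.57586441 -1.50630185] [-0.04438066  0.11946846 -0.00859227] 0.019667043363530423
```

View pics/w17c.png

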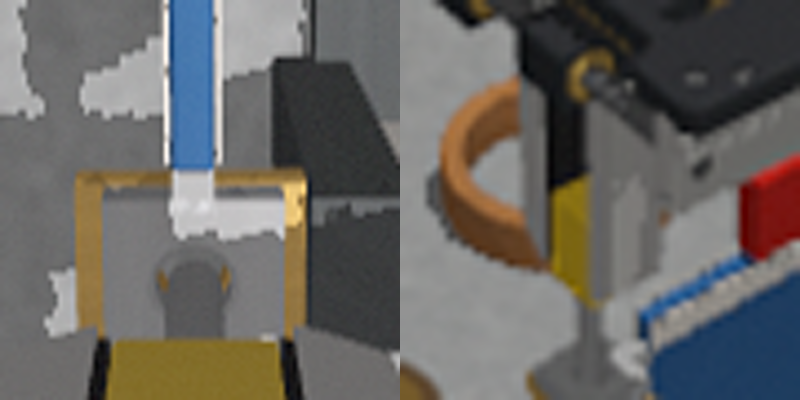

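```bash
python3 -m jog '0 0 -6 0 0 0 1;0 0 -12 0 0 0 1;0 0 -18 0 0 0 1;0 0 -24 0 0 0 1;0 0 -30 0 0 0 1;0 0 -35 0 0 0 1;0 0 -35 0 0 0 1;0 0 -35 0 0 0 1'
python3 - <<'E'
from h import *
c=snap('wrist','w18.png'); p,R,o=now();print(p,o['force'],o['moment'],o['grip_width'])
E
```

```text
time_s: 16.65
ee_pos: [0.5039, -0.0369, 0.1291]
eef_rot: [-1.57, -0.0, -1.823]
force: [-0.6, -0.6, -1.0]
grip_width: 0.0199
[ 0.50409124 -0.03689506  0.12942593] [-0.93849867 -0.00578311 -0.07676087] [-0.10665678  0.08809496  0.01504523] 0.019352952223523942
```

```bash
python3 -m jog '0 0 -1.5 0 0 0 1;0 0 -3 0 0 0 1;0 0 -3.5 0 0 0 1;0 0 -3.5 0 0 0 1;0 0 -3.5 0 0 0 1'
python3 -m jog '0 0 0 0 0 0 0.65;0 0 0 0 0 0 0.65;0 0 0 0 0 0 0.65;0 0 0 0 0 0 0.65;0 0 0 0 0 0 0.65'
python3 - <<'E'
from h import *
c=snap('wrist','w19.png'); p,R,o=now();print(p,o['force'],o['moment'],o['grip_width'])
s=snap('scene','s19.png')
cv2.imwrite('pics/w19c.png',np.hstack([crop(c['img'][:,:,::-1],220,160,200,200,400,400),crop(s['img'][:,:,::-1],280,190,60,60,400,400)]))
E
```

```text
time_s: 17.12
ee_pos: [0.5041, -0.0369, 0.126]
eef_rot: [-1.57, -0.0, -1.823]
force: [-0.9, 0.0, -1.3]
grip_width: 0.0198
time_s: 17.53
ee_pos: [0.5042, -0.0369, 0.126]
eef_rot: [-1.57, -0.0, -1.823]
force: [0.3, -0.3, -0.3]
grip_width: 0.0333
[ 0.50415145 -0.03692789  0.12599128] [ 0.20905859 -0.25839527 -0.28080398] [-0.10219944  0.06583891 -0.05128474] 0.033082627206674355
```

View pics/w19c.png

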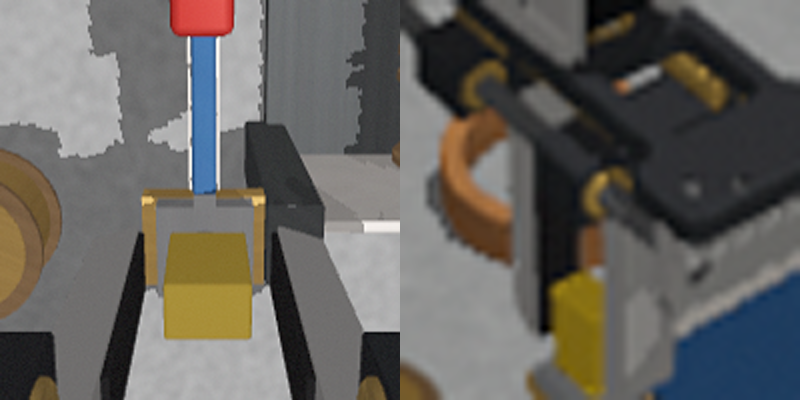

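Released. Raise clear and verify.

```bash
python3 -m jog '0 0 15 0 0 0 0.6;0 0 40 0 0 0 0.5;0 0 75 0 0 0 0.5;0 0 110 0 0 0 0.5;-30 -30 125 0 0 0 0.5;-60 -60 125 0 0 0 0.5;-85 -60 125 0 0 0 0.5;-85 -60 125 0 0 0 0.5;-85 -60 125 0 0 0 0.5;-85 -60 125 0 0 0 0.5'
python3 - <<'E'
from h import *
c=snap('wrist','w20.png'); p,R,o=now();print(p,o['force'])
s=snap('scene','s20.png');t=snap('top','t20.png')
im=c['img'][:,:,::-1]
cv2.imwrite('pics/s20c.png',crop(s['img'][:,:,::-1],280,180,140,150,560,600))
C=cloud(s);hsv=cv2.cvtColor(s['img'],cv2.COLOR_RGB2HSV).astype(int);h,sa=hsv[...,0],hsv[...,1]
F=frame(-14.4)
for n,CC,cc in(('s',C,s),('w',cloud(c),c)):
    hsv=cv2.cvtColor(cc['img'],cv2.COLOR_RGB2HSV).astype(int);h,sa=hsv[...,0],hsv[...,1]
    m=(np.linalg.norm(CC[...,:2]-[.504,-.037],axis=-1)<.022)&(CC[...,2]>.1)&(CC[...,2]<.18)&(h>22)&(h<34)&(sa>140)
    if m.sum(): print(n,m.sum(),np.round(np.percentile(CC[m],[2,50,98],0)*1e3,1).tolist())
E
```

```text
time_s: 18.47
ee_pos: [0.4195, -0.0969, 0.2512]
eef_rot: [-1.569, -0.0, -1.823]
force: [1.0, 0.2, -0.1]
grip_width: 0.0471
[ 0.41972652 -0.09671252  0.25097841] [ 0.3323265  -0.05416671  0.1138285 ]
s 151 [[494.6, -47.0, 122.6], [507.7, -42.6, 144.8], [515.2, -33.9, 156.6]]
w 218 [[493.2, -46.6, 127.5], [496.7, -39.7, 153.1], [514.1, -30.8, 154.8]]
```

View pics/s20c.png

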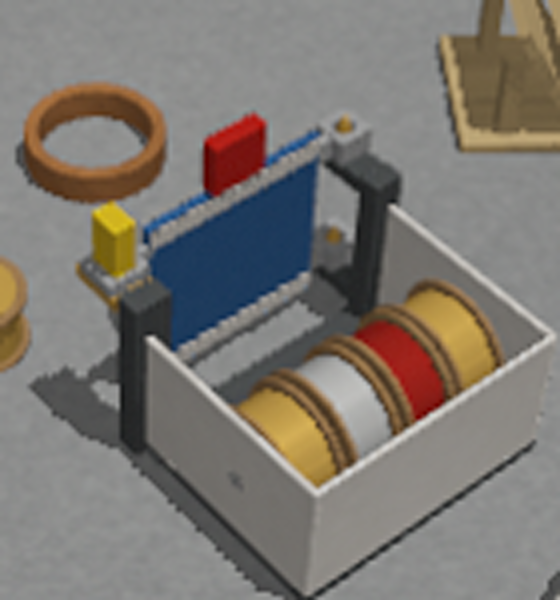

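View pics/w20.png

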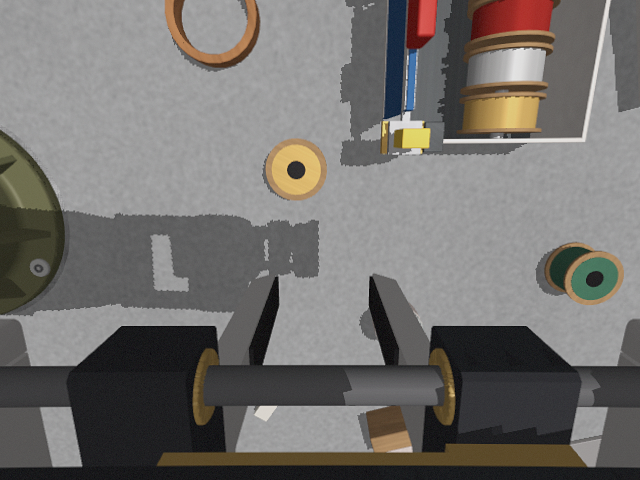

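View pics/t20.png

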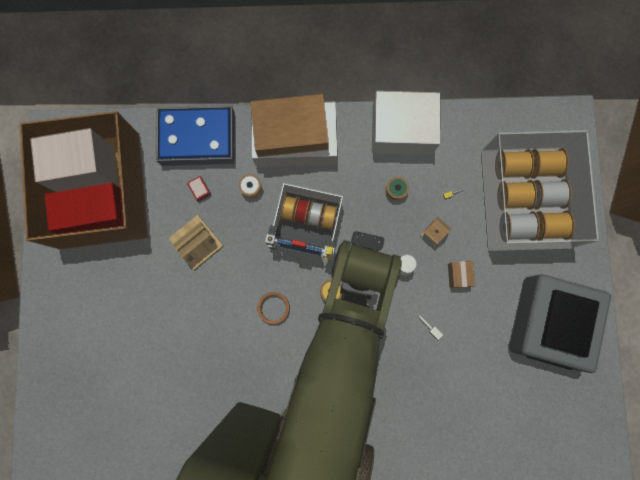

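Run:
```python
from h import *
s=load('s20.png');C=cloud(s);F=frame(-14.4)
hsv=cv2.cvtColor(s['img'],cv2.COLOR_RGB2HSV).astype(int);h,sa=hsv[...,0],hsv[...,1]
m=((h<8)|(h>172))&(sa>150)&(C[...,2]>.125)&(C[...,2]<.2)&(np.linalg.norm(C[...,:2]-[.524,.04],axis=-1)<.03)
print('red',np.round(np.percentile(C[m],[2,50,98],0)*1e3,1).tolist())
print(get_obs()['time_s']); hand_in()
```

```text
red [[516.4, 22.0, 136.0], [526.8, 34.4, 157.7], [532.8, 53.0, 170.0]]
18.6167
the job is handed in; nothing more can be done
```

The gate is hung on both pintles and closed. The yellow lock pin is down through lug and tab, and the job was handed in at 18.6 s of the 72 s allowed. `hand_in` gives no verdict, so these are my own last checks:

- **Gate:** it met its stop with the tool about 0.8 mm above the computed seated height. Both pintle tips show through the sockets, and the red grip tab's top reads about 170 mm (expected 168). The lug sat centred on the tab after I let go.
- **Pin:** I took the yellow one in the block, because its grip measures about 37 mm against about 26 mm for the yellow one lying on the bench. Its grip top reads about 155 mm, so its underside is about 9.5 mm above the tab (allowed 5 to 14). The pin looks upright and went in without any noticeable force.
- **Robot and bystanders:** the arm and gripper stand clear of everything. The bystanders I could see look unmoved in the last top view by eye. The arm partly hides the gold spool there, and I did not measure their positions.
- **Disagreements:** views of the hinge and latch points from different cameras differed by about 2 mm, so I lined up on the wrist camera's relative readings. The last reading of the pin's sideways position was about 2 mm off the hole, within the 6 mm limit.

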